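# Take the temperature of two dishes on sloping stands

## Task

Take the thermometer from its sloping rest and point its nose at the middle of the dish on the taller, steeper stand, square to the dish and about 5 cm from it, keeping it still there for a good second and a half; then do the same with the dish on the lower stand. Finally lay the thermometer gently back in its rest, nose down as it was, and let go. Do not touch the stands or dishes and leave the glassware standing where it is.

Things in the scene. Friction and masses are not known exactly. Their poses are not given: they have to be found in the camera images.
- thermometer: Hand-held thermometer, 155 mm long, 0.16 kg, lying nose down in its rest. Origin: centre of the flat nose; +z runs up its axis to the handle end, so it looks along -z. Grey head: z 0 to 60, x -20 to 20, y -22 to 22 mm. White handle: z 60 to 155, x -20 to 10, y -15 to 15 mm. The trigger is on the +x side; the flat -x side lies on the bed of the rest.
- window (a point): The point on the thermometer's nose, in the middle of the window; the same as the thermometer's origin and axes.
- grip (a point): Point to grip on the free part of the handle, at (-5, 0, 126) mm in the thermometer's frame, same axes; gripped across y (30 mm wide). In the rest the handle stands free above the bed from z = 92 to its end at 155 mm.
- rest_bed: Bed of the rest, an aluminium trough; its frame is that of the thermometer when home: +z up the slope, leaning 35 degrees from vertical to the rest's front, +x out of the bed. Back board: face at x -20, z -10 to 92, y -32 to 32 mm. Side cheeks: inner faces at y +-27 (5 mm play each side), up to x 6, z -10 to 60 mm. Two tabs carry the nose at z 0, out to x 10 mm.
- tall_stand_spot (a point): Middle of the upper face of the dish (101 mm wide, shallow, rim 5 mm above this point) clamped on the taller, steeper stand. +z is square out of the dish, leaning 42 degrees from vertical to the stand's front; y is level. About 96 mm above the worktop, 10 mm in front of the stand's centre.
- low_stand_spot (a point): Middle of the upper face of the covered dish (93 mm wide) clamped on the lower stand. +z is square out of the dish, leaning 25 degrees from vertical to the stand's front; y is level. About 70 mm above the worktop, 7 mm in front of the stand's centre.
- tall_stand: The taller, steeper fixed stand; origin on the worktop under its centre, its front faces -x. Base 135 x 114 mm; two thin posts 63 mm behind the centre carry, at 245 mm height, a clear hood 112 mm wide that covers from 20 to 67 mm behind the centre.
- low_stand: The lower fixed stand; origin on the worktop under its centre, its front faces -x. Base 135 x 114 mm; two thin posts 63 mm behind the centre carry, at 235 mm height, a clear hood 112 mm wide that covers from 28 to 67 mm behind the centre.
- rest: The fixed rest of the thermometer; origin on the worktop, its front faces -x. Dark base plate from 60 mm in front to 80 mm behind the origin, 100 mm wide, 8 mm thick. The origin of rest_bed lies at (30, 0, 35) mm in it.
- cylinder: Glass measuring cylinder, 240 mm tall, column 30 mm and foot 60 mm across, loose bystander; origin at the centre of its foot.
- flask: Glass volumetric flask, 183 mm tall, 79 mm across the bulb, long neck, loose bystander; origin at the centre of its underside.
- conical: Glass conical flask, 104 mm tall, 61 mm across, loose bystander; origin at the centre of its underside.

How it is judged (in metres and radians):
On the way, in this order (a step that is already met when the one before it is completed fails the run):
1. thermometer held still, square to and over the middle of the dish on the taller stand, nose 25 to 80 mm from it, for 1 s (x of window in the frame of tall_stand_spot between -0.015 and 0.015 m and y of window in the frame of tall_stand_spot between -0.015 and 0.015 m and z of window in the frame of tall_stand_spot between 0.025 and 0.08 m and angle between the z axis of thermometer and the z axis of tall_stand_spot, either way round below 0.2 rad and linear speed of thermometer below 0.03 m/s and angular speed of thermometer below 0.2 rad/s), for 1 s.
2. then the same at the dish on the lower stand, for 1 s (x of window in the frame of low_stand_spot between -0.015 and 0.015 m and y of window in the frame of low_stand_spot between -0.015 and 0.015 m and z of window in the frame of low_stand_spot between 0.025 and 0.08 m and angle between the z axis of thermometer and the z axis of low_stand_spot, either way round below 0.2 rad and linear speed of thermometer below 0.03 m/s and angular speed of thermometer below 0.2 rad/s), for 1 s.
At the end, for the whole second after the job is handed in: The thermometer lies at rest in its rest, nose within 12 mm of home, lying square in the trough (axis within 0.12 rad, sides within 0.2 rad), let go; all glassware stands upright (within 0.1 rad) (distance between window and rest_bed below 0.012 m and angle between the z axis of thermometer and the z axis of rest_bed, either way round below 0.12 rad and angle between the x axis of thermometer and the x axis of rest_bed, either way round below 0.2 rad and contact force between thermometer and rest above 0.2 N and linear speed of thermometer below 0.02 m/s and angle between each of cylinder, flask, conical's own z axis and vertical below 0.1 rad); the robot touches nothing.
It fails at once if a stand or its dish is touched (over 2 N) (contact force between any of tall_stand, low_stand and anything else above 2 N).
It fails at once if glassware shifted by more than 25 mm or tipped (distance of any of cylinder, flask, conical from where it was at the start of the episode above 0.025 m or angle between any of cylinder, flask, conical's own z axis and vertical above 0.4 rad).
It fails at once if the thermometer is dropped (falls freely, over 0.45 m/s with no finger on it) (linear speed of thermometer above 0.45 m/s and contact force between thermometer and the fingers below 0.1 N).
It also fails if it takes over 69 s, if anything falls off the work surface, if the arm or the gripper's body presses on something with over 40 N, if the wrist force passes 120 N, or if a joint passes its speed limit or range.

## Robot

A 6-joint arm with a two-finger parallel gripper is mounted at the origin on a cart in front of the work surface, level with it; the furniture and walls round the work are solid. World frame = base frame: x ahead of the robot, y to its left, z up, the work surface at z = 0. Lengths are in mm, angles in rad, forces in N, time in s.
With the tool pointing down it reaches from about 300 to 775 mm from the base axis. Payload 14.6 kg.
Tool frame: the origin (TCP) lies midway between the tips of the shut fingers; the grasp point (between the pads) lies 19 mm behind it; y points along the fingers, z is the direction in which the jaws open and shut, and the axes are right-handed (so a half turn about y gives the same grasp; the last joint's range is limited). The gripper opens to 94 mm and grips with 3 to 60 N. Pads are 16 mm wide; open, the fingers measure 119 mm over their backs; the gripper's body (75 mm by 177 mm) begins 78 mm behind the grasp point.
Start: joints at [-1.315, 0.3, 1.521, -0, 1.321, -0.067], TCP at [174.466, -521.585, 205.446] pointing down, gripper open.
Joint ranges: [-3.03, 3.03], [-0.79, 2.21], [0.23, 2.52], [-1.04, 4.18], [0, 3.07], [-2.55, 2.55]. Speed limits (rad/s): [2.22, 2.22, 2.57, 3.14, 3.14, 3.14].

## Interface

Orientations are given as [roll, pitch, yaw] about the fixed x, y, z axes, in that order (R = Rz(yaw) Ry(pitch) Rx(roll)).
In Python, from cell import manip gives the robot as it stands.
- The arm moves only by the tool play_rows, never from a script. Its argument "series" is a list of rows, each a list of 3 entries, a list of its own where there are three numbers: the shift along the tool's x, y, z in m, then the turn about the tool's y in rad, then the closure, from 0 (fully open) to 1 (shut). In form: [[[dx, dy, dz], twist, grip], ...]. A call has 1 to 20 rows; each row is the pose to reach, as a shift and turn from the pose measured when the call began, along the tool's axes at that moment; what a row does not reach only later rows make up. A row lasts 1/10 s, in which the tool goes at most 50 mm and 8.59 degrees, less where a joint would pass 70% of its speed; a pose out of reach is approached as far as the arm can. A call with a gripper value outside its range is refused whole. The fingers move at their own pace and stop on an object; "squeeze" is the grip in N (left out, the last holds). Time passes only in rows, so rows that repeat a pose let the fingers close. It gives the time, the measured TCP pose, the force and the opening at its end, in the units of the state.
- manip.read_state(): the state, without advancing time (a new reading comes with each control period).
- manip.camera(name): name is "scene" or "top" or "wrist"; returns the picture (384x512x3 uint8, red, green, blue); there is no depth.
- manip.camera_params(name): a dict with "K" (3x3 intrinsics, pixels), "rvec" (rotation vector, rad) and "tvec" (3), from world to camera coordinates, as OpenCV has them. Camera axes: x right, y down, z forward; pixel columns grow to the right and rows downward; lengths in mm; the calibration is good to about 2 mm. A picture is of the moment at which its call begins: read the wrist's pose just before it. camera_params takes no time and is no camera call; for the wrist camera it gives the pose at the moment of the call.
- manip.sign_off(): hands the job in, once; it reports no verdict.
The state is a dict: "clock": time; "joints": joint angles; "qd": joint speeds; "effort": joint torques, N m; "eef_pos": TCP position; "eef_rot": TCP orientation; "wrist_force": force on the tool from outside, world axes, zero at the start; "moment": the same for the moment, N m; "finger_gap": finger opening in mm.
Only numpy, scipy, OpenCV 4.12 (cv2) and the standard library are available. Lean on these libraries where they do the work, as an engineer would, in place of code of your own. Each camera call takes 0.05 s, during which the arm holds its last target. There are 200 camera calls.

## Working session

There is one attempt and no reset: what is moved stays moved. The work goes in short steps, Python scripts to look and compute and a tool call to move; the robot and the scene stay as the last step left them, time stands still between calls to the robot, and variables do not carry over. Pictures are saved under pics/ and viewed, about 8 in all and at most 12, crops included, and the job is handed in when it is done.

Besides the shell and the picture viewer there is one more tool, called after "Emit:" as name([rows], argument=value, ...), one row to a line, values as JSON. play_rows: Moves the arm, as the interface text tells. Its arguments: {"type":"object","properties":{"series":{"type":"array","items":{"type":"array"}},"squeeze":{"type":"number"}},"required":["series"]}

```bash
mkdir -p pics
python3 - <<'E'
from cell import manip
import cv2
s=manip.read_state();print(s)
for n in("scene","top"):
    p=manip.camera_params(n);print(n,p)
    cv2.imwrite(f"pics/{n}0.png",manip.camera(n)[:,:,::-1])
E
```

```text
{'clock': 0.0, 'joints': array([-1.31458490e+00,  3.00473822e-01,  1.52158050e+00, -7.87726956e-06,
        1.32071340e+00, -6.66239750e-02]), 'qd': array([ 2.27524342e-04,  1.73644525e-04, -2.61178434e-04,  2.05245895e-04,
        6.22283949e-05, -9.65027659e-04]), 'effort': array([ 1.82587155e-03, -5.31803691e+01, -3.52735949e+01,  7.08800275e-02,
        2.44013773e-02, -8.21089202e-05]), 'eef_pos': array([ 174.40622264, -521.33399957,  204.88508885]), 'eef_rot': array([-1.57196930e+00,  7.06168792e-05, -2.81875534e+00]), 'wrist_force': array([ 0.07484823, -0.29492481,  0.37312811]), 'moment': array([-0.00725423, -0.03926548,  0.02986963]), 'finger_gap': 93.87177795584044}
scene {'K': array([[410.23598562,   0.        , 257.0719862 ],
       [  0.        , 410.23598562, 190.14310676],
       [  0.        ,   0.        ,   1.        ]]), 'rvec': array([ 0.96768919, -2.14674598,  1.35438672]), 'tvec': array([398.75777779, 277.2957646 , 974.62694521])}
top {'K': array([[398.16892844,   0.        , 260.4068957 ],
       [  0.        , 398.16892844, 194.47339011],
       [  0.        ,   0.        ,   1.        ]]), 'rvec': array([ 2.21297438, -2.15965561,  0.05980433]), 'tvec': array([ -17.5418588 ,  606.88941692, 1323.44202513])}
```

View pics/scene0.png

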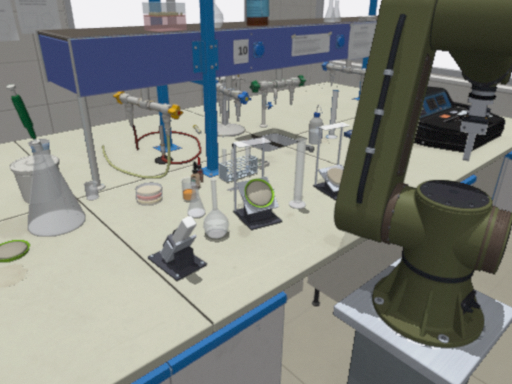

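View pics/top0.png

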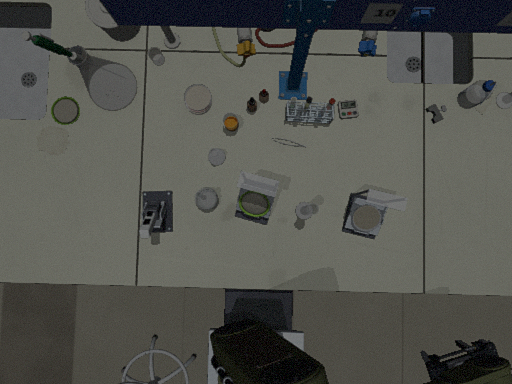

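Scene: rest with thermometer at about (178,250), the tall stand (green ring) at (258,200), flask (215,225), conical (196,205), cylinder (298,180), low stand (335,180). Top: rest (156,213), flask (207,199), conical (217,157), tall stand (257,200), cylinder (305,211), low stand (367,215).

Run:
```python
import cv2,numpy as np
t=cv2.imread('pics/top0.png')[168:244,130:414];s=cv2.imread('pics/scene0.png')[120:280,140:370]
t=cv2.resize(t,None,fx=2.8,fy=2.8,interpolation=3);s=cv2.resize(s,None,fx=2.35,fy=2.35,interpolation=3)
t=cv2.convertScaleAbs(t,alpha=1.5)
m=np.zeros((t.shape[0]+s.shape[0],800,3),np.uint8);m[:t.shape[0],:t.shape[1]]=t;m[t.shape[0]:,:s.shape[1]]=s
print(m.shape,t.shape);cv2.imwrite('pics/m1.png',m)
```

```text
(589, 800, 3) (213, 795, 3)
```

View pics/m1.png

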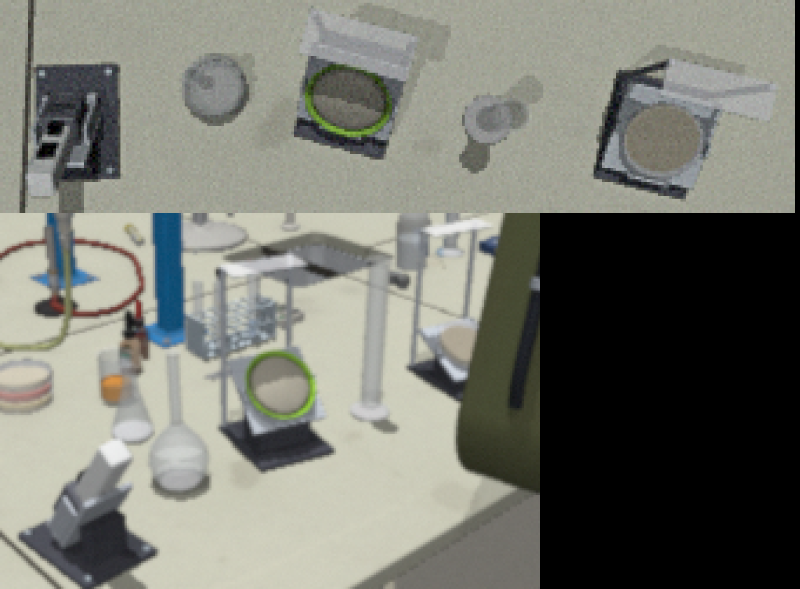

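```bash
cat > h.py <<'E'
import cv2,numpy as np
from cell import manip
def ray(cam,uv,z,P=None):
    p=P or manip.camera_params(cam);R=cv2.Rodrigues(p['rvec'])[0];C=-R.T@p['tvec']
    d=R.T@np.linalg.inv(p['K'])@np.array([*uv,1.]);return C+d*(z-C[2])/d[2]
def proj(cam,X,P=None):
    p=P or manip.camera_params(cam)
    return cv2.projectPoints(np.float64(X).reshape(-1,3),p['rvec'],p['tvec'],p['K'],None)[0].reshape(-1,2)
E
python3 - <<'E'
from h import *
f=lambda u,v,z:ray('top',(130+u/2.8,168+v/2.8),z).round(0)
print('rest',[f(*c,8) for c in((37,65),(119,66),(119,178))])
print('handle end',f(41,182,165))
print('tall dish',f(348,100,98),[f(*c,10) for c in((295,134),(383,158))],'hood',[f(*c,245) for c in((312,10),(417,40),(302,50),(410,80))])
print('low dish',f(662,140,70),[f(*c,10) for c in((596,178),(684,197))],'hood',[f(*c,235) for c in((668,60),(775,83),(665,95),(770,118))])
print('flask',f(213,90,40),'cyl',f(487,120,5),'con',ray('top',(217,157),30))
g=lambda u,v,z:ray('scene',(140+u/2.35,120+(v-213)/2.35),z).round(0)
print('scene: rest corners',[g(*c,8) for c in((22,535),(88,583),(155,550))])
print('tall dish',g(281,384,98),'base',[g(*c,10) for c in((267,467),(332,450),(221,425))])
E
```

```text
rest [array([609., 397.,   8.]), array([610., 297.,   8.]), array([475., 292.,   8.])]
handle end [474. 339. 165.]
tall dish [572.  15.  98.] [array([533.,  80.,  10.]), array([507., -27.,  10.])] hood [array([656.,  50., 245.]), array([629., -56., 245.]), array([616.,  59., 245.]), array([588., -50., 245.])]
low dish [ 536. -347.   70.] [array([ 489., -283.,   10.]), array([ 469., -389.,   10.])] hood [array([ 615., -309.,  235.]), array([ 595., -417.,  235.]), array([ 580., -307.,  235.]), array([ 559., -412.,  235.])]
flask [583. 177.  40.] cyl [ 556. -152.    5.] con [729.19883162 146.28773529  30.        ]
scene: rest corners [array([597., 398.,   8.]), array([470., 388.,   8.]), array([472., 297.,   8.])]
tall dish [563.  22.  98.] base [array([523.,  81.,  10.]), array([498., -16.,  10.]), array([652.,  54.,  10.])]
```

```bash
cat >> h.py <<'E'
from scipy.spatial.transform import Rotation as Ro
REST=dict(p=np.array([532,346.,0]),yaw=np.radians(2))
def inv_tool(target,yaw):
    "shift (m) and twist in tool axes to bring TCP to target (mm) with tool yaw (mod pi)"
    s=manip.read_state();R=Ro.from_euler('xyz',s['eef_rot']).as_matrix()
    cur=s['eef_rot'][2];d=(yaw-cur+np.pi/2)%np.pi-np.pi/2
    return (R.T@(np.array(target)-s['eef_pos'])/1000).round(4),round(-d,4)
def bed(T):
    "world frame of rest_bed-like pose: stand p,yaw,offset,tilt"
    pass
E
python3 -c "
from h import *
print(inv_tool([460,344,330],np.radians(2)))"
```

```text
(array([-0.5454, -0.1243, -0.7302]), np.float64(0.2879))
```

Emit:
play_rows([
  [[-0.05,-0.05,-0.03],0,0],
  [[-0.545,-0.124,-0.73],0.288,0],
  [[-0.545,-0.124,-0.73],0.288,0],
  [[-0.545,-0.124,-0.73],0.288,0],
  [[-0.545,-0.124,-0.73],0.288,0],
  [[-0.545,-0.124,-0.73],0.288,0],
  [[-0.545,-0.124,-0.73],0.288,0],
  [[-0.545,-0.124,-0.73],0.288,0],
  [[-0.545,-0.124,-0.73],0.288,0],
  [[-0.545,-0.124,-0.73],0.288,0],
  [[-0.545,-0.124,-0.73],0.288,0],
  [[-0.545,-0.124,-0.73],0.288,0],
  [[-0.545,-0.124,-0.73],0.288,0],
  [[-0.545,-0.124,-0.73],0.288,0],
  [[-0.545,-0.124,-0.73],0.288,0],
  [[-0.545,-0.124,-0.73],0.288,0],
  [[-0.545,-0.124,-0.73],0.288,0],
  [[-0.545,-0.124,-0.73],0.288,0],
  [[-0.545,-0.124,-0.73],0.288,0],
  [[-0.545,-0.124,-0.73],0.288,0],
])

```text
clock: 2.1
eef_pos: [459.8, 346.5, 328.2]
eef_rot: [-1.571, -0.002, -3.104]
wrist_force: [0.3, 0.8, -0.3]
finger_gap: 93.9
```

Emit:
play_rows([
  [[0,0,0],0,0],
  [[0,0,0],0,0],
])

```text
clock: 2.3
eef_pos: [459.6, 345.9, 327.9]
eef_rot: [-1.571, -0.003, -3.104]
wrist_force: [-0.6, 0.3, 0.7]
finger_gap: 94.1
```

Run:
```python
from h import *
s=manip.read_state();print(s['clock'],s['eef_pos'],s['eef_rot'],s['joints'])
P=manip.camera_params('wrist');im=manip.camera('wrist')
import pickle;pickle.dump(P,open('w1.pkl','wb'));cv2.imwrite('pics/w1.png',im[:,:,::-1])
R=cv2.Rodrigues(P['rvec'])[0];print(-R.T@P['tvec'],R[2])
y=REST['yaw'];Rz=Ro.from_euler('z',y).as_matrix()
Rb=Rz@Ro.from_euler('y',-35,degrees=True).as_matrix()
ob=REST['p']+Rz@[30,0,35]
pts=[REST['p']+Rz@np.array(c) for c in([-60,-50,8],[-60,50,8],[80,50,8],[80,-50,8])]+[ob+Rb@np.array(c) for c in([10,15,155],[10,-15,155],[-20,15,155],[-20,-15,155],[-5,0,126])]
print(proj('wrist',pts,P).round(0).tolist())
```

```text
2.3 [459.62905443 345.91907134 327.92473188] [-1.57055402e+00 -2.78886111e-03 -3.10435187e+00] [5.80916907e-01 3.02156037e-01 1.23900869e+00 1.23590939e-03
 1.60293998e+00 2.11451028e+00]
[537.7478042  349.04443641 507.04097648] [-0.27269819 -0.00935552 -0.96205414]
[[284.0, 150.0], [230.0, 150.0], [228.0, 68.0], [287.0, 68.0], [246.0, 159.0], [270.0, 159.0], [247.0, 175.0], [269.0, 175.0], [258.0, 152.0]]
```

View pics/w1.png

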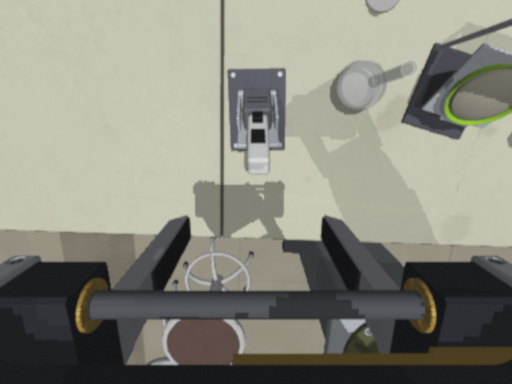

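The wrist view confirms the rest: its corners at (229,69),(285,68),(285,150),(229,150) and the handle end at (248–270,174) agree with the projection to about 1 px.

```bash
python3 -c "
from h import *
print(inv_tool([485.6,344.4,170],np.radians(1.7)),inv_tool([485.6,344.4,116],np.radians(1.7)))"
```

```text
(array([-0.0262,  0.1582,  0.0023]), np.float64(0.0072)) (array([-0.0263,  0.2122,  0.0023]), np.float64(0.0072))
```

Emit:
play_rows([
  [[-0.026,0.02,0.002],0.007,0],
  [[-0.026,0.06,0.002],0.007,0],
  [[-0.026,0.1,0.002],0.007,0],
  [[-0.026,0.14,0.002],0.007,0],
  [[-0.026,0.16,0.002],0.007,0],
  [[-0.026,0.18,0.002],0.007,0],
  [[-0.026,0.195,0.002],0.007,0],
  [[-0.026,0.205,0.002],0.007,0],
  [[-0.026,0.212,0.002],0.007,0],
  [[-0.026,0.212,0.002],0.007,0],
  [[-0.026,0.212,0.002],0.007,0.3],
  [[-0.026,0.212,0.002],0.007,0.5],
  [[-0.026,0.212,0.002],0.007,0.6],
  [[-0.026,0.212,0.002],0.007,0.65],
  [[-0.026,0.212,0.002],0.007,0.7],
  [[-0.026,0.212,0.002],0.007,1],
  [[-0.026,0.212,0.002],0.007,1],
  [[-0.026,0.212,0.002],0.007,1],
  [[-0.026,0.212,0.002],0.007,1],
  [[-0.026,0.212,0.002],0.007,1],
], squeeze=50)

```text
clock: 4.35
eef_pos: [485.4, 344.6, 116.3]
eef_rot: [-1.571, -0.002, -3.112]
wrist_force: [0.8, -0.9, 0.7]
finger_gap: 29.5
```

Emit:
play_rows([
  [[0,-0.002,0],0,1],
  [[0,-0.006,0],0,1],
  [[0,-0.012,0],0,1],
  [[0,-0.02,0],0,1],
  [[0,-0.03,0],0,1],
  [[0,-0.045,0],0,1],
  [[0,-0.06,0],0,1],
  [[0,-0.08,0],0,1],
  [[0,-0.1,0],0,1],
  [[0,-0.12,0],0,1],
  [[0,-0.14,0],0,1],
  [[0,-0.16,0],0,1],
  [[0,-0.18,0],0,1],
  [[0,-0.2,0],0,1],
  [[0,-0.215,0],0,1],
  [[0,-0.22,0],0,1],
  [[0,-0.22,0],0,1],
], squeeze=50)

```text
clock: 6.05
eef_pos: [485.8, 344.7, 337.0]
eef_rot: [-1.571, -0.001, -3.112]
wrist_force: [0.3, -0.1, -1.2]
finger_gap: 30.1
```

```bash
python3 -c "
from h import *
print(inv_tool([462.3,42,336],np.radians(-14.2)))"
```

```text
(array([0.0326, 0.0009, 0.3018]), np.float64(0.2778))
```

Emit:
play_rows([
  [[0.001,0,0.01],0.01,1],
  [[0.003,0,0.03],0.03,1],
  [[0.006,0,0.055],0.05,1],
  [[0.009,0,0.08],0.08,1],
  [[0.012,0,0.11],0.1,1],
  [[0.015,0,0.14],0.13,1],
  [[0.018,0,0.17],0.16,1],
  [[0.021,0,0.2],0.19,1],
  [[0.025,0,0.23],0.21,1],
  [[0.028,0,0.255],0.235,1],
  [[0.03,0,0.275],0.255,1],
  [[0.032,0,0.29],0.27,1],
  [[0.033,0,0.3],0.278,1],
  [[0.033,0,0.302],0.278,1],
  [[0.033,0,0.302],0.278,1],
  [[0.033,0,0.302],0.278,1],
])

```text
clock: 7.65
eef_pos: [461.8, 42.3, 336.7]
eef_rot: [-1.571, -0.001, 2.894]
wrist_force: [0.2, 0.0, -0.7]
finger_gap: 29.7
```

Run:
```python
from h import *
s=manip.read_state();print(s['clock'],s['eef_pos'],s['eef_rot'],s['joints'])
P=manip.camera_params('wrist');im=manip.camera('wrist')[:,:,::-1].copy()
sc=manip.camera('scene')[:,:,::-1].copy()
th=np.radians(-14.2);Rz=Ro.from_euler('z',th).as_matrix()
Rd=Rz@Ro.from_euler('y',-42,degrees=True).as_matrix();sp=np.array([569,15,96.])
a=np.linspace(0,2*np.pi,60);rim=[sp+Rd@np.array([50.5*np.cos(t),50.5*np.sin(t),5]) for t in a]
psi=s['eef_rot'][2]-np.pi;Rt=Ro.from_euler('z',psi).as_matrix()@Ro.from_euler('y',-35,degrees=True).as_matrix()
nose=s['eef_pos']+Ro.from_euler('z',psi).apply([76.6,0,-81.3])
box=[nose+Rt@np.array(c) for c in([-20,-22,0],[20,-22,0],[20,22,0],[-20,22,0],[-20,22,60],[20,22,60],[20,-22,60],[10,-15,60],[10,-15,155],[10,15,155],[10,15,60],[-20,-15,60],[-20,-15,155])]
print('spot',proj('wrist',[sp],P),proj('scene',[sp]),'nose',nose)
for n,i,cc in(('wrist',im,P),('scene',sc,None)):
    for X,c in((rim,(0,0,255)),(box,(255,0,255))):
        for u in proj(n,X,cc): 
            if 0<=u[0]<511 and 0<=u[1]<383: i[int(round(u[1])),int(round(u[0]))]=c
m=np.vstack([cv2.resize(im[0:200,100:480],(760,400),interpolation=0)[:330],cv2.resize(sc[110:245,170:360],(380,270),interpolation=0).repeat(2,1)[:,:760]])
cv2.imwrite('pics/w2.png',m[:600])
```

```text
7.65 [461.8107383  42.2933225 336.6864042] [-1.57116382e+00 -1.49573501e-03  2.89415060e+00] [1.18891271e-02 3.50748200e-02 1.52883649e+00 7.38792161e-04
 1.57903282e+00 1.83013337e+00]
spot [[255.76411087  89.89629322]] [[259.75796109 192.04516779]] nose [536.07766299  23.53208862 255.3864042 ]
```

View pics/w2.png

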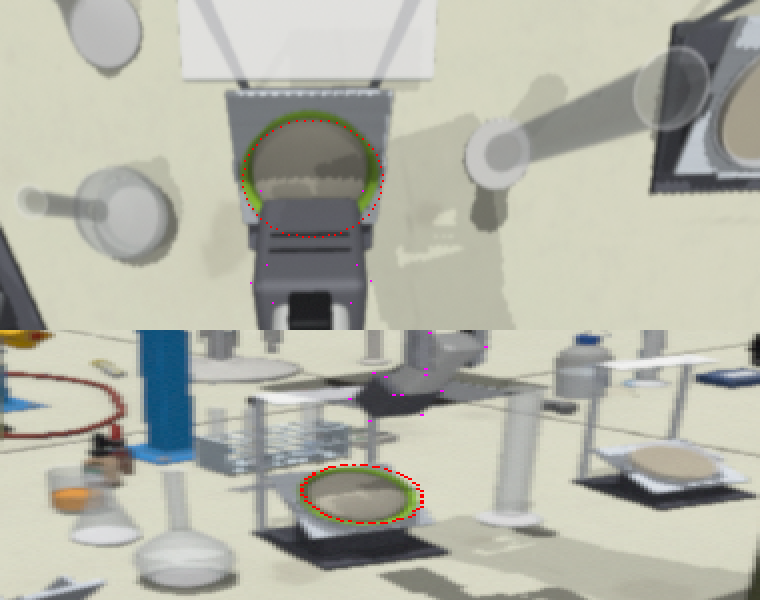

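Run:
```python
from h import *
s=manip.read_state();P=manip.camera_params('wrist')
psi=s['eef_rot'][2]-np.pi;Z=Ro.from_euler('z',psi)
gr=s['eef_pos']+[0,0,19]
for t in(38,35,32,29,26):
    Rt=(Z*Ro.from_euler('y',-t,degrees=True)).as_matrix()
    f=lambda c:gr+Rt@(np.array(c)-[-5,0,126])
    u=proj('wrist',[f(c) for c in([20,-22,0],[20,22,0],[20,-22,60],[20,22,60],[-20,-22,0],[10,-15,155])],P)
    v=proj('scene',[f(c) for c in([20,-22,0],[20,22,0],[-20,-22,0],[-20,22,0])])
    print(t,((u-[100,0])*2).round(0).tolist(),((v-[170,110])*[4,2]+[0,330]).round().tolist())
im=cv2.imread('pics/w2.png')
cv2.imwrite('pics/w2c.png',cv2.resize(np.hstack([im[170:330,220:410],im[330:490,330:500]]),None,fx=2.2,fy=2.2,interpolation=2))
```

```text
38 [[363.0, 179.0], [259.0, 179.0], [372.0, 277.0], [250.0, 277.0], [356.0, 252.0], [366.0, 548.0]] [[397.0, 389.0], [345.0, 393.0], [417.0, 411.0], [364.0, 416.0]]
35 [[361.0, 191.0], [261.0, 191.0], [371.0, 282.0], [251.0, 282.0], [356.0, 264.0], [367.0, 543.0]] [[400.0, 393.0], [348.0, 397.0], [421.0, 415.0], [368.0, 419.0]]
32 [[360.0, 203.0], [262.0, 203.0], [370.0, 287.0], [252.0, 287.0], [355.0, 275.0], [367.0, 538.0]] [[403.0, 397.0], [350.0, 401.0], [425.0, 418.0], [372.0, 422.0]]
29 [[359.0, 215.0], [263.0, 215.0], [369.0, 292.0], [253.0, 292.0], [354.0, 287.0], [367.0, 532.0]] [[406.0, 401.0], [354.0, 405.0], [429.0, 421.0], [376.0, 426.0]]
26 [[358.0, 227.0], [264.0, 227.0], [368.0, 297.0], [254.0, 298.0], [354.0, 299.0], [367.0, 527.0]] [[409.0, 405.0], [357.0, 409.0], [433.0, 424.0], [380.0, 429.0]]
```

View pics/w2c.png

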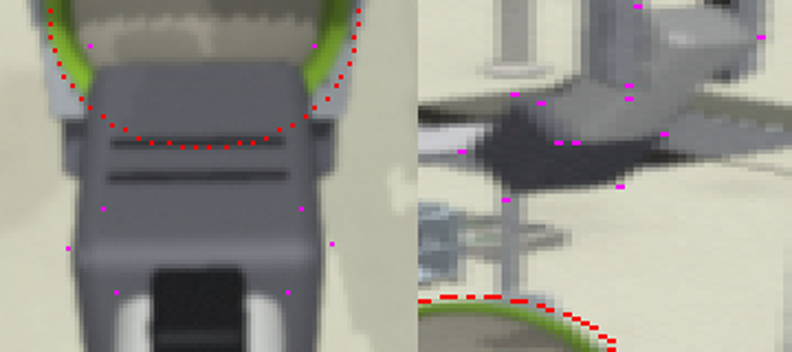

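```bash
python3 -c "
from h import *
print(inv_tool([468,40.6,214.5],np.radians(-14.2)))"
```

```text
(array([-0.0066,  0.1222,  0.0002]), np.float64(0.0006))
```

Emit:
play_rows([
  [[-0.001,0.005,0],0,1],
  [[-0.003,0.015,0],0,1],
  [[-0.005,0.03,0],0,1],
  [[-0.0066,0.05,0],0,1],
  [[-0.0066,0.07,0],0,1],
  [[-0.0066,0.085,0],0,1],
  [[-0.0066,0.1,0],0,1],
  [[-0.0066,0.11,0],0,1],
  [[-0.0066,0.116,0],0,1],
  [[-0.0066,0.12,0],0,1],
  [[-0.0066,0.122,0],0,1],
  [[-0.0066,0.122,0],0,1],
  [[-0.0066,0.122,0],0,1],
  [[-0.0066,0.122,0],0,1],
  [[-0.0066,0.122,0],0,1],
])

```text
clock: 9.25
eef_pos: [468.2, 40.8, 215.0]
eef_rot: [-1.571, -0.001, 2.894]
wrist_force: [0.7, 0.3, -1.7]
finger_gap: 29.9
```

Run:
```python
from h import *
s=manip.read_state();print(s['clock'],s['eef_pos'],s['eef_rot'],s['wrist_force'])
sc=manip.camera('scene')[:,:,::-1].copy();P=manip.camera_params('wrist');im=manip.camera('wrist')[:,:,::-1].copy()
Z=Ro.from_euler('z',s['eef_rot'][2]-np.pi);sp=np.array([573,14,96.])
Zd=Ro.from_euler('z',-14.2,degrees=True)
rim=[sp+(Zd*Ro.from_euler('y',-42,degrees=True)).apply([50.5*np.cos(t),50.5*np.sin(t),5]) for t in np.linspace(0,2*np.pi,60)]
nose=s['eef_pos']+Z.apply([75,0,-81.3])
Rt=Z*Ro.from_euler('y',-35,degrees=True)
box=[nose+Rt.apply(c) for c in([-20,-22,0],[20,-22,0],[20,22,0],[-20,22,0],[-20,22,60],[20,22,60],[20,-22,60],[-20,-15,155],[10,-15,155],[10,15,155],[-20,15,155])]
o=[]
for n,i,cc in(('wrist',im,P),('scene',sc,None)):
    i=cv2.resize(i,None,fx=4,fy=4,interpolation=2)
    for X,c in((rim,(0,0,255)),(box,(255,0,255))):
        for u in proj(n,X,cc): cv2.circle(i,tuple(((u+.5)*4).round().astype(int).tolist()),1,c,-1)
    o.append(i)
cv2.imwrite('pics/w3.png',np.hstack([o[0][150:750,820:1240],o[1][500:1100,880:1260]]))
```

```text
9.25 [468.19159353  40.75876374 214.95144801] [-1.57120677e+00 -9.75153477e-04  2.89429928e+00] [ 0.70930508  0.32686152 -1.67639719]
```

View pics/w3.png

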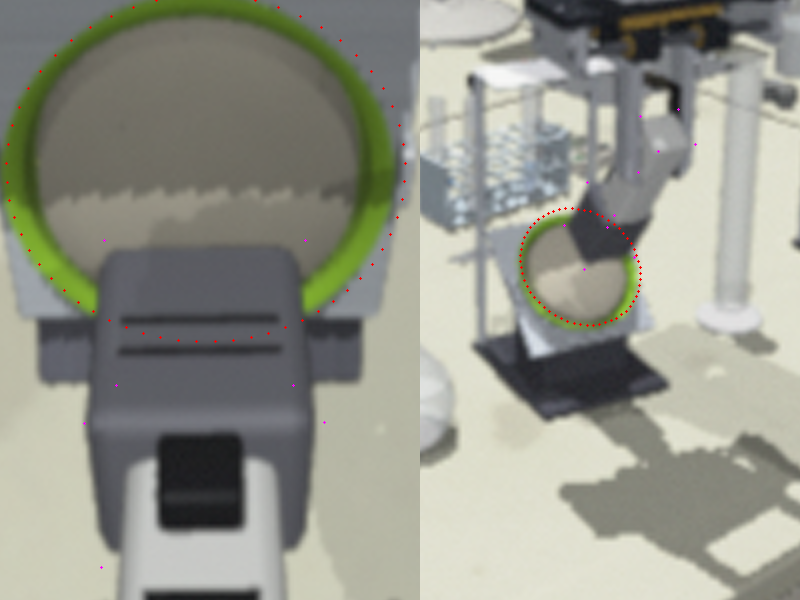

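Held over the tall dish: in the wrist view the head's centre line (x≈202) agrees with the ring's centre (x≈198), about 1 mm apart. In the scene view the ring fits the prediction within about 2 px. Now hold.

Emit:
play_rows([
  [[0,0,0],0,1],
  [[0,0,0],0,1],
  [[0,0,0],0,1],
  [[0,0,0],0,1],
  [[0,0,0],0,1],
  [[0,0,0],0,1],
  [[0,0,0],0,1],
  [[0,0,0],0,1],
  [[0,0,0],0,1],
  [[0,0,0],0,1],
  [[0,0,0],0,1],
  [[0,0,0],0,1],
  [[0,0,0],0,1],
  [[0,0,0],0,1],
  [[0,0,0],0,1],
  [[0,0,0],0,1],
  [[0,0,0],0,1],
  [[0,0,0],0,1],
  [[0,0,0],0,1],
  [[0,0,0],0,1],
])

```text
clock: 11.35
eef_pos: [468.1, 40.8, 214.8]
eef_rot: [-1.571, -0.001, 2.894]
wrist_force: [0.5, 0.1, -1.1]
finger_gap: 29.7
```

Emit:
play_rows([
  [[0,-0.005,0],0,1],
  [[0.002,-0.015,0],0,1],
  [[0.005,-0.03,0],0,1],
  [[0.01,-0.05,0],0,1],
  [[0.02,-0.07,0],0,1],
  [[0.03,-0.09,0],0,1],
  [[0.04,-0.105,0],0,1],
  [[0.048,-0.12,0],0,1],
  [[0.05,-0.128,0],0,1],
  [[0.05,-0.13,0],0,1],
  [[0.05,-0.13,0],0,1],
])

```text
clock: 12.45
eef_pos: [420.0, 52.9, 344.8]
eef_rot: [-1.571, -0.001, 2.894]
wrist_force: [-0.6, -0.0, -0.9]
finger_gap: 29.7
```

```bash
python3 -c "
from h import *
for t in([410,-100,344],[420,-200,344],[441.5,-330,330]):print(inv_tool(t,np.radians(-10.8)))"
```

```text
(array([-0.0278,  0.0007,  0.1507]), np.float64(-0.0587))
(array([-0.0619,  0.0007,  0.2452]), np.float64(-0.0587))
(array([-0.1146,  0.0146,  0.366 ]), np.float64(-0.0587))
```

Emit:
play_rows([
  [[-0.002,0,0.008],0,1],
  [[-0.005,0,0.025],0,1],
  [[-0.009,0,0.05],-0.01,1],
  [[-0.014,0,0.075],-0.02,1],
  [[-0.018,0,0.1],-0.03,1],
  [[-0.023,0,0.125],-0.04,1],
  [[-0.028,0,0.15],-0.05,1],
  [[-0.037,0,0.175],-0.059,1],
  [[-0.046,0,0.2],-0.059,1],
  [[-0.055,0,0.225],-0.059,1],
  [[-0.064,0,0.25],-0.059,1],
  [[-0.074,0.003,0.275],-0.059,1],
  [[-0.085,0.006,0.3],-0.059,1],
  [[-0.096,0.009,0.325],-0.059,1],
  [[-0.106,0.012,0.347],-0.059,1],
  [[-0.112,0.014,0.36],-0.059,1],
  [[-0.115,0.015,0.366],-0.059,1],
  [[-0.115,0.015,0.366],-0.059,1],
  [[-0.115,0.015,0.366],-0.059,1],
])

```text
clock: 14.35
eef_pos: [441.9, -329.6, 329.7]
eef_rot: [-1.571, -0.001, 2.954]
wrist_force: [0.7, -0.1, -1.2]
finger_gap: 29.5
```

Run:
```python
from h import *
s=manip.read_state();print(s['clock'],s['eef_pos'],s['eef_rot'],s['joints'])
P=manip.camera_params('wrist');im=manip.camera('wrist')[:,:,::-1].copy()
Z=Ro.from_euler('z',s['eef_rot'][2]-np.pi);sp=np.array([536,-348,70.])
Rd=Ro.from_euler('z',-10.8,degrees=True)*Ro.from_euler('y',-25,degrees=True)
rim=[sp+Rd.apply([46.5*np.cos(t),46.5*np.sin(t),0]) for t in np.linspace(0,2*np.pi,60)]
nose=s['eef_pos']+Z.apply([75,0,-81.3]);Rt=Z*Ro.from_euler('y',-35,degrees=True)
box=[nose+Rt.apply(c) for c in([20,-22,0],[20,22,0],[20,22,60],[20,-22,60])]
i=cv2.resize(im,None,fx=3,fy=3,interpolation=2)
for X,c in((rim,(0,0,255)),(box,(255,0,255))):
    for u in proj('wrist',X,P): cv2.circle(i,tuple(((u+.5)*3).round().astype(int).tolist()),1,c,-1)
cv2.imwrite('pics/w4.png',i[0:500,450:1110])
```

```text
14.35 [ 441.86614967 -329.56373988  329.73448741] [-1.57124076e+00 -9.80324020e-04  2.95379180e+00] [-7.07232592e-01  2.43133596e-01  1.30902779e+00 -1.00823687e-04
  1.59050290e+00  1.05136287e+00]
```

View pics/w4.png

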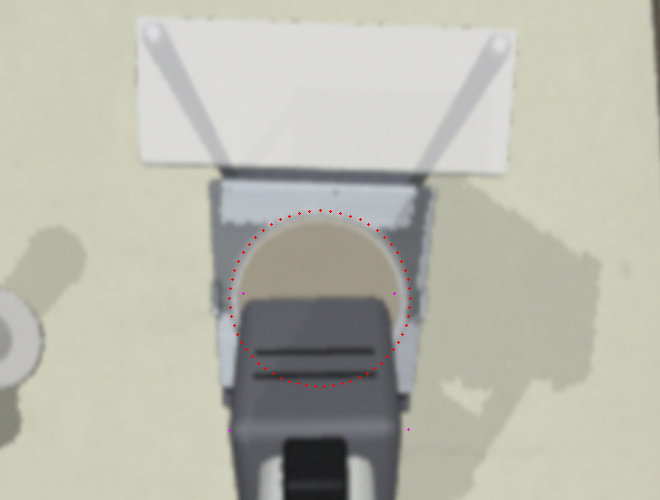

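The low dish's ring fits the prediction (x 230–408 against 229–411, top 213 against 211), and the head is centred at x≈317 against 319. Descend and hold.

Emit:
play_rows([
  [[0,0.005,0],0.005,1],
  [[0,0.02,0],0.01,1],
  [[0,0.04,0],0.015,1],
  [[0,0.06,0],0.015,1],
  [[0,0.08,0],0.015,1],
  [[0,0.1,0],0.015,1],
  [[0,0.113,0],0.015,1],
  [[0,0.122,0],0.015,1],
  [[0,0.129,0],0.015,1],
  [[0,0.132,0],0.015,1],
  [[0,0.133,0],0.015,1],
  [[0,0.133,0],0.015,1],
  [[0,0.133,0],0.015,1],
  [[0,0.133,0],0.015,1],
  [[0,0.133,0],0.015,1],
  [[0,0.133,0],0.015,1],
  [[0,0.133,0],0.015,1],
  [[0,0.133,0],0.015,1],
  [[0,0.133,0],0.015,1],
  [[0,0.133,0],0.015,1],
])

```text
clock: 16.4
eef_pos: [441.8, -329.4, 196.9]
eef_rot: [-1.571, -0.001, 2.939]
wrist_force: [-0.4, 0.0, -0.3]
finger_gap: 30.0
```

Emit:
play_rows([
  [[0,0,0],0,1],
  [[0,0,0],0,1],
  [[0,0,0],0,1],
  [[0,0,0],0,1],
  [[0,0,0],0,1],
  [[0,0,0],0,1],
  [[0,0,0],0,1],
  [[0,0,0],0,1],
  [[0,0,0],0,1],
  [[0,0,0],0,1],
  [[0,0,0],0,1],
  [[0,0,0],0,1],
  [[0,0,0],0,1],
  [[0,0,0],0,1],
  [[0,0,0],0,1],
])

```text
clock: 17.9
eef_pos: [441.8, -329.4, 196.9]
eef_rot: [-1.571, -0.001, 2.939]
wrist_force: [-0.2, 0.8, -2.2]
finger_gap: 29.8
```

Run:
```python
from h import *
s=manip.read_state();print(s['clock'],s['eef_pos'],s['eef_rot'])
P=manip.camera_params('wrist');im=manip.camera('wrist')[:,:,::-1].copy()
Z=Ro.from_euler('z',s['eef_rot'][2]-np.pi);sp=np.array([536,-348,70.])
Rd=Ro.from_euler('z',-12,degrees=True)*Ro.from_euler('y',-25,degrees=True)
rim=[sp+Rd.apply([46.5*np.cos(t),46.5*np.sin(t),0]) for t in np.linspace(0,2*np.pi,60)]
i=cv2.resize(im,None,fx=3,fy=3,interpolation=2)
for u in proj('wrist',rim,P): cv2.circle(i,tuple(((u+.5)*3).round().astype(int).tolist()),1,(0,0,255),-1)
cv2.imwrite('pics/w5.png',i[0:590,450:1110])
```

```text
17.9 [ 441.82158689 -329.37577454  196.90373496] [-1.57109641e+00 -7.50113783e-04  2.93899017e+00]
```

View pics/w5.png

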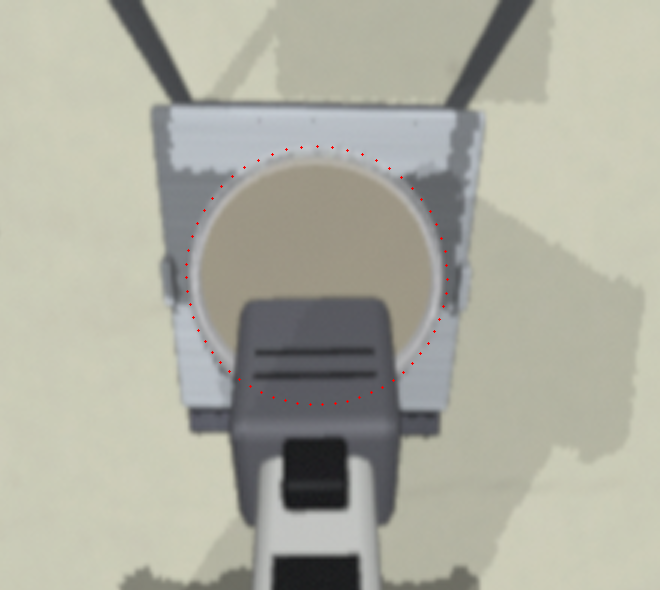

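Emit:
play_rows([
  [[0,-0.005,0],0,1],
  [[0,-0.015,0],0,1],
  [[0,-0.03,0],0,1],
  [[0,-0.05,0],0,1],
  [[0,-0.07,0],0,1],
  [[0.005,-0.09,0],0,1],
  [[0.01,-0.11,0],0,1],
  [[0.015,-0.13,0],0,1],
  [[0.02,-0.142,0],0,1],
  [[0.02,-0.148,0],0,1],
  [[0.02,-0.148,0],0,1],
])

```text
clock: 19.05
eef_pos: [422.4, -325.5, 345.5]
eef_rot: [-1.571, 0.0, 2.939]
wrist_force: [0.1, 0.1, -1.7]
finger_gap: 29.6
```

```bash
python3 -c "
from h import *
for t in([415,-200,344],[410,-80,340],[420,50,337],[450,200,337],[487,344.6,337]):print(inv_tool(t,np.radians(1.7)))"
```

```text
(array([ 0.0325,  0.0014, -0.1214]), np.float64(-0.2323))
(array([ 0.0616,  0.0054, -0.2379]), np.float64(-0.2323))
(array([ 0.078 ,  0.0084, -0.3673]), np.float64(-0.2323))
(array([ 0.0788,  0.0084, -0.5203]), np.float64(-0.2323))
(array([ 0.0716,  0.0083, -0.6693]), np.float64(-0.2323))
```

Emit:
play_rows([
  [[0.002,0,-0.01],0,1],
  [[0.008,0,-0.03],0,1],
  [[0.016,0,-0.06],0,1],
  [[0.025,0,-0.09],0,1],
  [[0.033,0,-0.122],0,1],
  [[0.043,0,-0.16],-0.01,1],
  [[0.052,0,-0.2],-0.03,1],
  [[0.062,0,-0.238],-0.05,1],
  [[0.067,0,-0.28],-0.07,1],
  [[0.072,0,-0.32],-0.09,1],
  [[0.078,0,-0.367],-0.11,1],
  [[0.079,0,-0.41],-0.13,1],
  [[0.079,0,-0.45],-0.15,1],
  [[0.079,0,-0.49],-0.17,1],
  [[0.079,0,-0.53],-0.19,1],
  [[0.078,0.002,-0.57],-0.21,1],
  [[0.075,0.004,-0.61],-0.225,1],
  [[0.073,0.006,-0.64],-0.232,1],
  [[0.072,0.008,-0.66],-0.232,1],
  [[0.072,0.008,-0.669],-0.232,1],
])

```text
clock: 21.05
eef_pos: [485.9, 346.0, 335.5]
eef_rot: [-1.569, -0.002, -3.111]
wrist_force: [0.2, -1.1, -0.4]
finger_gap: 29.4
```

Emit:
play_rows([
  [[0,0,0],0,1],
  [[0,0,0],0,1],
])

```text
clock: 21.25
eef_pos: [485.5, 345.6, 335.1]
eef_rot: [-1.569, -0.003, -3.111]
wrist_force: [-0.4, 0.0, -0.8]
finger_gap: 29.7
```

Run:
```python
from h import *
for t in([486.5,344.6,160],[486.5,344.6,117]):print(inv_tool(t,-3.112))
s=manip.read_state();print(s['clock'],s['eef_pos'],s['eef_rot'],s['wrist_force'])
```

```text
(array([-0.0015,  0.1751,  0.0007]), np.float64(0.0013))
(array([-0.0017,  0.2181,  0.0007]), np.float64(0.0013))
21.25 [485.52099724 345.64513239 335.10630227] [-1.56884883 -0.00326492 -3.11068002] [-0.37298877  0.03569454 -0.79832446]
```

Emit:
play_rows([
  [[-0.001,0.01,0.001],0.001,1],
  [[-0.001,0.03,0.001],0.001,1],
  [[-0.001,0.06,0.001],0.001,1],
  [[-0.001,0.09,0.001],0.001,1],
  [[-0.001,0.12,0.001],0.001,1],
  [[-0.0015,0.145,0.001],0.001,1],
  [[-0.0015,0.165,0.001],0.001,1],
  [[-0.0015,0.18,0.001],0.001,1],
  [[-0.0015,0.19,0.001],0.001,1],
  [[-0.0015,0.197,0.001],0.001,1],
  [[-0.0015,0.203,0.001],0.001,1],
  [[-0.0015,0.207,0.001],0.001,1],
  [[-0.0015,0.21,0.001],0.001,1],
  [[-0.0015,0.212,0.001],0.001,1],
  [[-0.0015,0.212,0.001],0.001,1],
  [[-0.0015,0.212,0.001],0.001,1],
])

```text
clock: 22.85
eef_pos: [486.4, 344.3, 123.3]
eef_rot: [-1.569, -0.003, -3.112]
wrist_force: [-0.1, -0.4, -0.8]
finger_gap: 29.8
```

Emit:
play_rows([
  [[0,0.001,0],0,1],
  [[0,0.002,0],0,1],
  [[0,0.003,0],0,1],
  [[0,0.004,0],0,1],
  [[0,0.005,0],0,1],
  [[0,0.005,0],0,1],
  [[0,0.005,0],0,1],
])

```text
clock: 23.55
eef_pos: [486.5, 344.3, 118.3]
eef_rot: [-1.569, -0.003, -3.112]
wrist_force: [-0.2, -0.1, -2.0]
finger_gap: 29.9
```

Emit:
play_rows([
  [[0,0.0005,0],0,1],
  [[0,0.001,0],0,1],
  [[0,0.0015,0],0,1],
  [[0,0.002,0],0,1],
  [[0,0.002,0],0,1],
  [[0,0.002,0],0,1],
])

```text
clock: 24.15
eef_pos: [486.4, 344.4, 117.0]
eef_rot: [-1.569, -0.003, -3.112]
wrist_force: [-4.0, -1.5, 6.0]
finger_gap: 29.7
```

Run:
```python
from h import *
s=manip.read_state();print(s['clock'],s['eef_pos'],s['wrist_force'])
i=cv2.resize(manip.camera('scene')[:,:,::-1],None,fx=5,fy=5,interpolation=2);j=cv2.resize(manip.camera('wrist')[:,:,::-1],None,fx=3,fy=3,interpolation=2)
cv2.imwrite('pics/w6.png',np.hstack([i[980:1400,720:1070],j[180:600,560:1000]]))
```

```text
24.15 [486.4173435  344.38573979 116.97104859] [-3.95977921 -1.51119413  5.9971005 ]
```

View pics/w6.png

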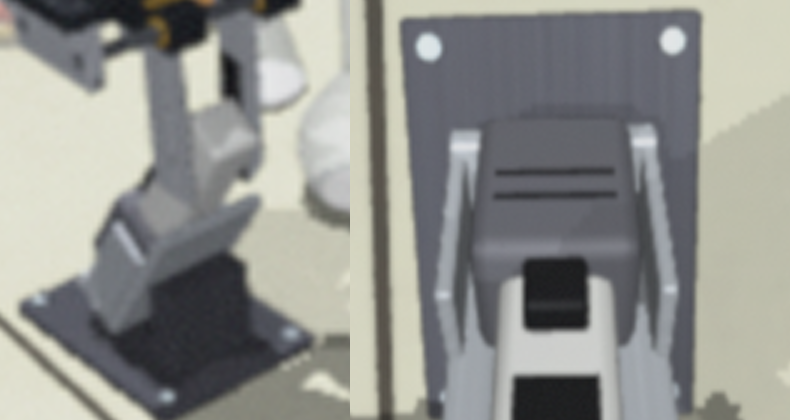

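The head sits between the cheeks (wrist view: head 475–635, cheeks 455–655), and the force (−4, −1.5, +6) N points along the bed, so the nose is on the tabs. Release gently.

Emit:
play_rows([
  [[0,0,0],0,0.66],
  [[0,0,0],0,0.64],
  [[0,0,0],0,0.6],
  [[0,0,0],0,0.5],
  [[0,0,0],0,0.3],
  [[0,0,0],0,0],
  [[0,0,0],0,0],
  [[0,0,0],0,0],
  [[0,0,0],0,0],
], squeeze=5)

```text
clock: 25.15
eef_pos: [486.4, 344.4, 117.0]
eef_rot: [-1.569, -0.003, -3.112]
wrist_force: [-0.7, -0.2, -0.0]
finger_gap: 82.4
```

Emit:
play_rows([
  [[0,0,0],0,0],
  [[0,-0.01,0],0,0],
  [[0,-0.03,0],0,0],
  [[0,-0.06,0],0,0],
  [[0,-0.1,0],0,0],
  [[0,-0.14,0],0,0],
  [[0,-0.18,0],0,0],
  [[0,-0.2,0],0,0],
  [[0,-0.21,0],0,0],
  [[0.026,-0.212,0],0,0],
  [[0.026,-0.212,0],0,0],
  [[0.026,-0.212,0],0,0],
  [[0.026,-0.212,0],0,0],
])

```text
clock: 26.45
eef_pos: [461.4, 343.9, 328.5]
eef_rot: [-1.569, -0.003, -3.112]
wrist_force: [-0.3, 0.1, 0.6]
finger_gap: 94.0
```

Run:
```python
from h import *
s=manip.read_state();print(s['clock'],s['eef_pos'],s['wrist_force'],s['finger_gap'])
j=manip.camera('wrist')[:,:,::-1]
f=lambda a:cv2.resize(a[55:195,200:310],None,fx=3.5,fy=3.5,interpolation=2)
cv2.imwrite('pics/w7.png',np.hstack([f(cv2.imread('pics/w1.png')),f(j)]))
```

```text
26.45 [461.37960883 343.85433746 328.47662229] [-0.29790575  0.06501377  0.62364643] 94.01609261683107
```

View pics/w7.png

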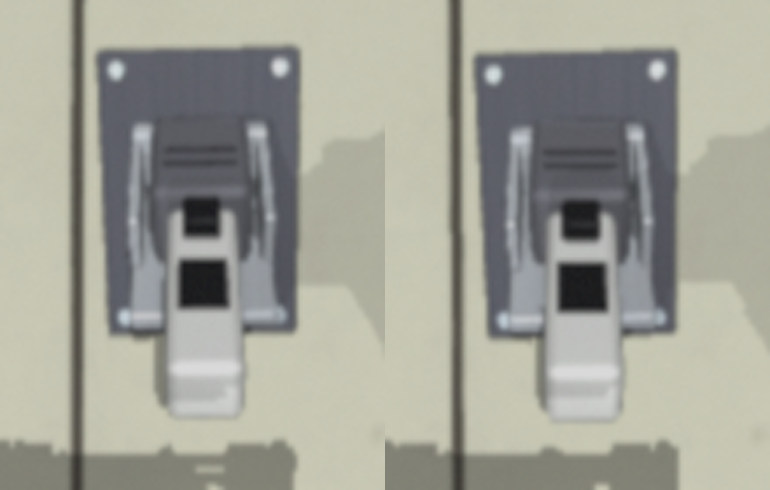

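The thermometer (right) lies in the rest exactly as it did at the start (left), allowing for the small shift of the camera.

```bash
python3 -c "
from cell import manip
print(manip.sign_off())"
```

```text
the job is handed in; nothing more can be done
None
```

I took the thermometer from its rest, pointed it at the tall-stand dish and then the low-stand dish, put it back in the rest and let go. I handed the job in at about 26.5 s. Sign-off gives no verdict, so everything here comes from my own checks.

- **Holds:** I kept it still for about 2.4 s at each dish, aiming for 50 mm. The camera views put the nose within about 1–3 mm of each dish's centre line.
- **Angle:** The tool always points down, so the thermometer kept the tilt it had in the rest. I assumed 35°; the wrist view suggested 33–35°. That puts it about 7–9° off square at the tall dish and 8–10° off at the low one, against a limit of 11.5°. This is the smallest margin in the run.
- **Return:** The nose met the tabs at about 7 N and I opened the fingers slowly. The before and after wrist pictures of the rest match, apart from a small camera shift.
- **Not touching things:** The wrist force showed no sign of contact at the stands. I did not take a final picture of the glassware, but all paths were planned clear of it.

One disagreement: the first estimate of the tall dish was about 4 mm off in x. I corrected it from the close view before descending.

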